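Fit the tube block and select its station on the block heater

ROBOT

A 7-joint arm with a two-finger parallel gripper is mounted at the origin on the work surface. World frame = base frame: x ahead of the robot, y to its left, z up, the work surface at z = 0. Lengths are in m, angles in rad, forces in N, time in s.
With the tool pointing down it reaches from about 0.35 to 0.9 m from the base axis. Payload 19.9 kg.
Tool frame: the origin (TCP) lies at the very end of the fingers, on their centre line; the grasp point (between the pads) lies 19 mm behind it; z points along the fingers, y is the direction in which the jaws open and shut (so a half turn about z gives the same grasp; the last joint's range is limited). The gripper opens to 94 mm and grips with 3 to 60 N. Pads are 16 mm wide; open, the fingers measure 119 mm over their backs; the gripper's body (75 mm by 177 mm) begins 78 mm behind the grasp point.
Start: joints at [1.103, 0.417, -0.01, 1.614, 0.005, 1.111, -0.053], TCP at [0.258, -0.569, 0.205] pointing down, gripper open.
Joint ranges: [-2.81, 2.81], [-0.39, 2.02], [-1.27, 1.25], [0.06, 2.57], [-1.19, 4.33], [0.19, 2], [-2.82, 2.82]. Speed limits (rad/s): [1.89, 1.89, 2.39, 2.39, 3.01, 3.01, 3.01].

INTERFACE

Orientations are given as a unit quaternion [w, x, y, z].
In Python, from plant import bot, cams gives the robot as it stands. The module is installed in compiled form; this text tells all that it offers.
- The arm moves only by the tool play_rows, never from a script. Its argument "moves" is a list of rows, each a list of 5 numbers: the closure, from -1 (fully open) to 1 (shut), then the shift along the tool's x, y, z in m, then the turn about the tool's z in degrees. A call has 1 to 20 rows; each row is the pose to reach, as a shift and turn from the pose commanded when the call began, along the tool's axes at that moment; what a row does not reach only later rows make up. A row lasts 1/12 s, in which the tool goes at most 41.7 mm and 7.16 degrees, less where a joint would pass 70% of its speed; a pose out of reach is approached as far as the arm can. A call with a gripper value outside its range is refused whole. The fingers move at their own pace and stop on an object; the grip force is fixed at half the most. Time passes only in rows, so rows that repeat a pose let the fingers close. It gives the time, the measured TCP pose, the force and the opening at its end, in the units of the state.
- bot.get_obs(): the state, without advancing time (a new reading comes with each control period).
- cams.capture(name): name is "side" or "top" or "wrist"; returns a dict with "img" (480x640x3 uint8, red, green, blue), "z_map" (480x640 float32, m along the optical axis (not along the pixel's ray), 0 where there is no reading), "mtx" (3x3 intrinsics, pixels), "xyz" and "rotation" of the camera in the world. Camera axes: x right, y up, looking along -z (the intrinsics and any distortion apply to the point x, -y, -z); pixel columns grow to the right and rows downward; lengths in m; the calibration is good to about 2 mm. A picture is of the moment at which its call begins.
- bot.close_job(): hands the job in, once; it reports no verdict.
The state is a dict: "clock": time; "joint_positions": joint angles; "qd": joint speeds; "effort": joint torques, N m; "ee_pos": TCP position; "orientation": TCP orientation; "wrist_force": force on the tool from outside, world axes, zero at the start; "wrist_torque": the same for the moment, N m; "opening": finger opening in m.
Only numpy, scipy, OpenCV 4.12 (cv2) and the standard library are available. Lean on these libraries where they do the work, as an engineer would, in place of code of your own. Each camera call takes 0.05 s, during which the arm holds its last target. There are 200 camera calls.

TASK

Stack the loose metal tube block on the keyed adaptor of the block heater, so that its lugs drop fully into the matching notches. Then pull the heater's locking knob out, turn its pointer to the slot on the same side as the adaptor (left slot for the left station, right slot for the right), and push it fully back in so that it locks. Let go of everything and leave the bottle, the jar and the tube rack where they stand.

Things in the scene. Friction and masses are not known exactly. Their poses are not given: they have to be found in the camera images.
- heater_base (a point): Fixed block heater, pale grey, 200 deep (x) x 300 wide (y) x 89 mm high. Point: centre of its underside. x: front to back (away from robot), y: to its left as the robot sees it, z up. Front panel slopes 25 deg, from 34 mm high at x=-100 to the deck, 89 mm high, at x=+18. Deck stations at x=+58, y=+70 (left) and -70 (right): one has the keyed adaptor, one a flat cover.
- adaptor_top (a point): Keyed adaptor, grey metal 110 (x) x 50 (y) x 36 mm high, fixed on one station. Point: centre of its top face, 125 mm above the bench; x: along its length, to the heater's left; z up. Two notches in its top, 12 mm deep, open at the ends, either side of a central ridge 58 mm long: wide (36 mm in y) at the -x end, narrow (18 mm) at the +x end.
- cover_top (a point): Blank cover: flat grey metal plate 110 x 50 x 12 mm, fixed on the other station, not used. Point: centre of its top face, 101 mm above the bench.
- block_mid (a point): Loose tube block, grey metal, 110 (x) x 50 (y) x 50 mm high, 8 dark holes on top, 0.3-0.6 kg. Point: its centre, 25 mm under its top, 35 above the bench at the start. Under it two end lugs 10 mm high, 24 long: wide (32 in y) at -x, narrow (14) at +x; 2 mm play in the notches. Seated: this point 25 mm above adaptor_top, x axes the same way; end for end it does not fit.
- block: The same tube block; origin at the centre of the underside of its lugs, 35 mm under block_mid; same axes.
- knob_grip (a point): Black knob on the middle of the sloping panel: grip bar 62 (x) x 24 (y) x 36 mm high on a disc 62 across; white line on the bar. A pointer lug 10 wide reaches 50 mm from the axis on the +x side. Point: on the axis, 13 mm under the bar's outer end, 35 mm off the panel when in. z: out along the axis, 25 deg from vertical towards the robot; x: to the pointer. Moves with the knob.
- knob_pull (a joint): How far the knob is pulled out along its axis, m: 0 in, 0.022 fully out. In, its pointer is caught between metal teeth 11 mm high that stand on the panel 36 to 52 mm from the axis; it clears them from 0.009. No spring: stays where left, about 4 N friction. Bar stands 12 to 48 mm off the panel when in.
- knob_turn (a joint): Knob angle, rad: 0 pointer straight up the slope, positive towards the heater's left (+y), anticlockwise seen from in front. Slots between the teeth: broad park slot in the middle (-0.36 to +0.36), where it starts; narrow left-station slot at +1.0, narrow right-station slot at -1.0 (0.05 rad play each way). Stops at +-1.3. Friction 0.05 N m, stays where left.
- bottle_mid (a point): Bystander: amber glass bottle, upright, 68 mm across, 180 mm high. Point: half-way up its axis.
- jar_mid (a point): Bystander: white plastic jar, 60 mm across, 80 mm high. Point: half-way up its axis.
- rack_mid (a point): Bystander: white tube rack 70 (x) x 160 (y) x 64 mm high, glass tubes up to 93 mm high. Point: its centre, 33 mm up.
Not all that is in view belongs to the job. What is shaped like the block but brown, purple or red is not meant.

How it is judged:
By the outcome, as a careful person would: the job done as asked, in the order asked, and still so for the second after the job is handed in, with the robot touching nothing.
It also fails if it takes over 56 s, if anything falls off the work surface, if the arm or the gripper's body presses on something with over 40 N, if the wrist force passes 120 N, or if a joint passes its speed limit or range.

## Working session

There is one attempt and no reset: what is moved stays moved. The work goes in short steps, Python scripts to look and compute and a tool call to move; the robot and the scene stay as the last step left them, time stands still between calls to the robot, and variables do not carry over. Pictures are saved under pics/ and viewed, about 8 in all and at most 12, crops included, and the job is handed in when it is done.

Besides the shell and the picture viewer there is one more tool, called after "Request:" as a command line: name --pt "numbers of a row" for each row, then --argument value for the rest. play_rows: Moves the arm, as the interface text tells. Its arguments: {"type":"object","properties":{"moves":{"type":"array","items":{"type":"array","items":{"type":"number"}}}},"required":["moves"]}

```bash
mkdir -p pics
cat > h.py <<'E'
import numpy as np, cv2
from plant import bot, cams
def save(c,n,box=None,s=1):
    im=c["img"][:,:,::-1]
    if box: im=im[box[1]:box[3],box[0]:box[2]]
    cv2.imwrite("pics/"+n,cv2.resize(im,None,fx=s,fy=s,interpolation=cv2.INTER_CUBIC))
def cloud(c):
    z=c["z_map"];v,u=np.mgrid[:480,:640];K=c["mtx"]
    p=np.stack([(u-K[0,2])/K[0,0]*z,-(v-K[1,2])/K[1,1]*z,-z],-1)
    P=p@np.array(c["rotation"]).T+c["xyz"]; P[z==0]=np.nan
    return P
def ray(c,u,v,h):
    K=c["mtx"];d=np.array([(u-K[0,2])/K[0,0],-(v-K[1,2])/K[1,1],-1])
    d=np.array(c["rotation"])@d;o=np.array(c["xyz"]);return o+d*(h-o[2])/d[2]
E
python3 - <<'E'
from h import *
for n in("top","side"):
    c=cams.capture(n);save(c,n+"1.png");np.savez(n+"1.npz",**{k:np.array(v) for k,v in c.items()})
    print(n,{k:(np.array(v).round(3).tolist() if k in("mtx","xyz","rotation") else None) for k,v in c.items()})
print(bot.get_obs())
E
```

```text
top {'img': None, 'z_map': None, 'mtx': [[433.574, 0.0, 319.918], [0.0, 433.574, 240.359], [0.0, 0.0, 1.0]], 'xyz': [0.358, 0.044, 1.147], 'rotation': [-0.698, -0.039, 0.06, 0.713]}
side {'img': None, 'z_map': None, 'mtx': [[598.113, 0.0, 321.621], [0.0, 598.113, 239.28], [0.0, 0.0, 1.0]], 'xyz': [0.187, 0.878, 1.165], 'rotation': [-0.155, -0.06, 0.342, 0.925]}
{'clock': 0.1, 'joint_positions': array([ 1.1034612 ,  0.41787814, -0.01031955,  1.61409722,  0.00471448,
        1.1106965 , -0.0530171 ]), 'qd': array([-0.00127622, -0.00203317,  0.00077587, -0.00234547,  0.00092093,
       -0.00052241, -0.00085683]), 'effort': array([ 1.87530546e-03, -8.52580762e+01,  6.40263464e-01, -4.26692283e+01,
       -4.88275057e-02,  1.63835456e-02,  7.00289618e-06]), 'ee_pos': array([ 0.25803521, -0.56888582,  0.20491737]), 'orientation': array([-5.04514934e-04,  9.77417114e-01,  2.11318497e-01, -1.55126905e-04]), 'wrist_force': array([-0.26892203, -0.26407886,  0.36252008]), 'wrist_torque': array([ 0.00477809, -0.01342808, -0.02924327]), 'opening': 0.09383377312374994}
```

View pics/top1.png

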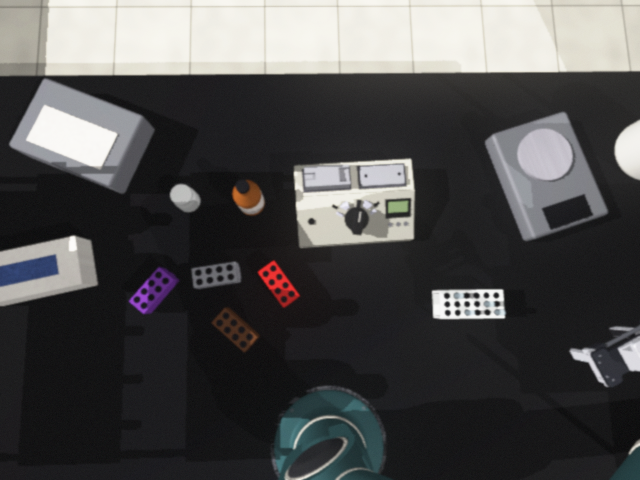

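View pics/side1.png

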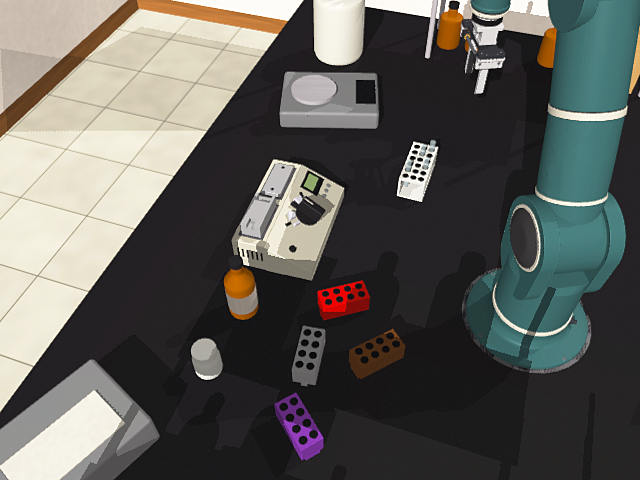

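Grey block candidates in the top view: grey (216,275), purple (154,290), red (278,283) and brown (235,330). Only the grey one fits. The notched adaptor is at (327,177), the left station, and the flat cover is at (382,176). The side view shows the grey block at (310,355) with a lug at about (305,383).

Run:
```python
from h import *
t=dict(np.load("top1.npz"));s=dict(np.load("side1.npz"))
a=cv2.resize(s["img"][315:400,270:340],(494,600),interpolation=cv2.INTER_CUBIC)
b=cv2.resize(t["img"][150:260,285:425],(300,236),interpolation=cv2.INTER_CUBIC)
b2=cv2.resize(s["img"][150:285,225:355],(300,312),interpolation=cv2.INTER_CUBIC)
im=np.zeros((600,800,3),np.uint8);im[:,:494]=a;im[:236,500:]=b;im[250:562,500:]=b2
cv2.imwrite("pics/crop2.png",im[:,:,::-1])
def rect(P,m,nm):
    q=P[m][:,:2].astype(np.float32);r=cv2.minAreaRect(q);print(nm,len(q),[np.round(x,4) for x in r],"z",np.nanmedian(P[m][:,2]).round(4), "minmax",q.min(0).round(3),q.max(0).round(3));return r
for nm,c in(("top",t),("side",s)):
    P=cloud(c);hsv=cv2.cvtColor(c["img"],cv2.COLOR_RGB2HSV)
    near=lambda x,y,r:np.hypot(P[...,0]-x,P[...,1]-y)<r
    z=P[...,2]
    if nm=="top": b0=P[272,216];print("blk",b0,"adp",P[177,340],"cov",P[176,382],"knob",P[218,356],"bottle",P[188,242],"jar",P[195,182],"rack",P[305,470])
    rect(P,near(b0[0],b0[1],.075)&(z>.045)&(z<.075)&(hsv[...,1]<60),nm+" block")
    H=P if nm=="top" else P
    if nm=="top": a0=P[177,340];c0=P[176,382]
    rect(P,near(a0[0],a0[1]+.02,.09)&(z>.118)&(z<.132),nm+" adaptor")
    rect(P,near(c0[0],c0[1],.08)&(z>.096)&(z<.107),nm+" cover")
    hm=(z>.02)&(z<.13)&near(a0[0]-.05,(a0[1]+c0[1])/2,.2)
    rect(P,hm,nm+" heater")
    k=near(a0[0]-.1,(a0[1]+c0[1])/2-.0,.06)&(hsv[...,2]<70)&(z>.085)
    if k.sum()>5: rect(P,k,nm+" knob")
    for n2,lo in (("red",(0,6)),("purple",(130,150))):
        m=(hsv[...,0]>=lo[0])&(hsv[...,0]<=lo[1])&(hsv[...,1]>150)&(z>.03)&(z<.08)
        if m.sum()>10: rect(P,m,nm+" "+n2)
```

```text
Traceback (most recent call last):
  File "h.py", line 10, in cloud
    P=p@np.array(c["rotation"]).T+c["xyz"]; P[z==0]=np.nan
      ~^~~~~~~~~~~~~~~~~~~~~~~~~~
ValueError: matmul: Input operand 1 has a mismatch in its core dimension 0, with gufunc signature (n?,k),(k,m?)->(n?,m?) (size 4 is different from 3)
```

View pics/crop2.png

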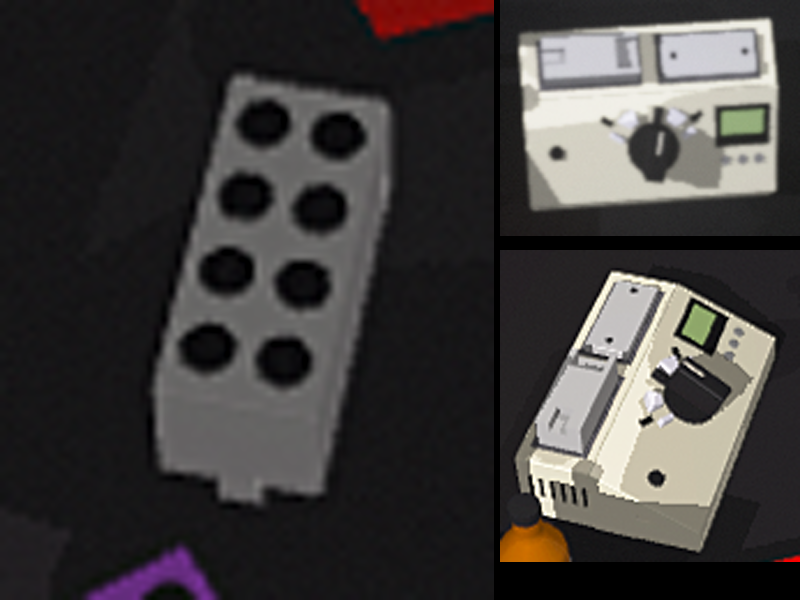

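The crop confirms the grey block. The narrow lug (about 14 mm) is at its +y end, so its x axis points to world +y, the same way as the adaptor. The adaptor on the left station has its narrow notch on the left. The rotation turns out to be a quaternion, so I'll fix that in the helper.

```bash
sed -i 's/^from plant/from scipy.spatial.transform import Rotation as Ro\nfrom plant/; s/np.array(c\["rotation"\])/Rm(c)/g' h.py
cat >> h.py <<'E'
def Rm(c):
    q=np.array(c["rotation"]);return Ro.from_quat(q[[1,2,3,0]]).as_matrix()
def rect(P,m,nm):
    if m.sum()<5: print(nm,"none");return
    q=P[m][:,:2].astype(np.float32);r=cv2.minAreaRect(q);print(nm,len(q),[np.round(x,4).tolist() for x in r],"z",np.nanmedian(P[m][:,2]).round(4),"min",q.min(0).round(3),"max",q.max(0).round(3));return r
def toolsh(o,target):
    """world target -> shift in present tool axes"""
    q=o["orientation"];return Ro.from_quat(q[[1,2,3,0]]).as_matrix().T@(np.array(target)-o["ee_pos"])
E
python3 - <<'E'
from h import *
t=dict(np.load("top1.npz"));s=dict(np.load("side1.npz"))
for nm,c in(("top",t),("side",s)):
    P=cloud(c);hsv=cv2.cvtColor(c["img"],cv2.COLOR_RGB2HSV)
    near=lambda x,y,r:np.hypot(P[...,0]-x,P[...,1]-y)<r
    z=P[...,2]
    if nm=="top":
        b0=P[275,216]
        for n,(u,v) in dict(blk=(217,280),adp=(327,180),cov=(382,176),knob=(356,218),bottle=(242,188),jar=(182,195),rack=(470,305)).items(): print(n,P[v,u].round(3))
        a0=P[180,327];c0=P[176,382]
    rect(P,near(b0[0],b0[1],.075)&(z>.045)&(z<.075)&(hsv[...,1]<60),nm+" block")
    rect(P,near(a0[0],a0[1],.08)&(z>.118)&(z<.132),nm+" adaptor")
    rect(P,near(c0[0],c0[1],.08)&(z>.097)&(z<.107),nm+" cover")
    rect(P,(z>.02)&(z<.13)&near(a0[0]-.05,(a0[1]+c0[1])/2,.2)&(hsv[...,1]<90),nm+" heater")
    rect(P,near(a0[0]-.1,(a0[1]+c0[1])/2,.06)&(hsv[...,2]<90)&(z>.085),nm+" knob")
    for n2,lo in (("red",(0,6)),("purple",(130,150))):
        rect(P,(hsv[...,0]>=lo[0])&(hsv[...,0]<=lo[1])&(hsv[...,1]>150)&(z>.045)&(z<.08),nm+" "+n2)
E
```

```text
blk [0.417 0.269 0.057]
adp [ 0.651 -0.009  0.124]
cov [ 0.665 -0.148  0.101]
knob [ 0.559 -0.078  0.106]
bottle [0.619 0.189 0.179]
jar [0.63  0.353 0.08 ]
rack [ 0.341 -0.362  0.062]
top block 917 [[0.431, 0.276], [0.0499, 0.1101], 7.8796] z 0.0593 min [0.399 0.219] max [0.461 0.333]
top adaptor 711 [[0.6624, -0.0081], [0.0514, 0.109], 2.658] z 0.1245 min [ 0.635 -0.063] max [0.69  0.047]
top cover 823 [[0.6685, -0.1471], [0.0515, 0.1101], 2.6298] z 0.1006 min [ 0.641 -0.203] max [ 0.697 -0.091]
top heater 9488 [[0.608, -0.0803], [0.2011, 0.3014], 2.6115] z 0.0826 min [ 0.502 -0.234] max [0.714 0.074]
top knob 262 [[0.5639, -0.0832], [0.0289, 0.0821], 89.6131] z 0.1018 min [ 0.523 -0.098] max [ 0.605 -0.069]
top red 678 [[0.4052, 0.1176], [0.11, 0.0499], 34.9986] z 0.0593 min [0.347 0.068] max [0.462 0.167]
top purple 755 [[0.3965, 0.4304], [0.0516, 0.1102], 50.6261] z 0.0589 min [0.34  0.377] max [0.453 0.482]
side block 1064 [[0.4306, 0.2784], [0.0509, 0.1139], 7.8927] z 0.0578 min [0.399 0.221] max [0.462 0.337]
side adaptor 565 [[0.6615, -0.0035], [0.0533, 0.1148], 2.9847] z 0.1225 min [ 0.633 -0.062] max [0.69  0.053]
side cover 416 [[0.668, -0.1438], [0.0506, 0.1145], 2.6065] z 0.0994 min [ 0.641 -0.2  ] max [ 0.694 -0.087]
side heater 8215 [[0.6074, -0.0771], [0.2031, 0.3089], 2.7146] z 0.077 min [ 0.501 -0.235] max [0.713 0.08 ]
side knob 295 [[0.563, -0.0791], [0.0301, 0.0874], 87.9332] z 0.0973 min [ 0.519 -0.095] max [ 0.607 -0.064]
side red 774 [[0.4043, 0.1202], [0.1104, 0.0547], 34.8532] z 0.0575 min [0.346 0.069] max [0.462 0.173]
side purple 1065 [[0.5164, -0.0917], [0.1017, 1.1928], 12.8979] z 0.0576 min [ 0.34  -0.684] max [0.6   0.487]
```

Block at (0.431, 0.277), short axis at 7.9°. Adaptor at (0.662, -0.007), 2.6°, which agrees with the heater pose. First reach: to above the block.

Request:
play_rows --pt "-1 0.355 -0.244 0.03 -30" --pt "-1 0.355 -0.244 0.03 -30" --pt "-1 0.355 -0.244 0.03 -30" --pt "-1 0.355 -0.244 0.03 -30" --pt "-1 0.355 -0.244 0.03 -30" --pt "-1 0.355 -0.244 0.03 -30" --pt "-1 0.355 -0.244 0.03 -30" --pt "-1 0.355 -0.244 0.03 -30" --pt "-1 0.507 -0.699 0.08 -73.5" --pt "-1 0.507 -0.699 0.08 -73.5" --pt "-1 0.507 -0.699 0.08 -73.5" --pt "-1 0.507 -0.699 0.08 -73.5" --pt "-1 0.507 -0.699 0.08 -73.5" --pt "-1 0.507 -0.699 0.08 -73.5" --pt "-1 0.507 -0.699 0.08 -73.5" --pt "-1 0.507 -0.699 0.08 -73.5" --pt "-1 0.507 -0.699 0.08 -73.5" --pt "-1 0.507 -0.699 0.08 -73.5" --pt "-1 0.507 -0.699 0.08 -73.5" --pt "-1 0.507 -0.699 0.08 -73.5"

```text
clock: 1.77
ee_pos: [0.4305, 0.2148, 0.1317]
orientation: [0.0, 0.657, 0.754, -0.0]
wrist_force: [1.6, 0.1, -0.6]
opening: 0.0937
```

```bash
cat > st.py <<'E'
from h import *
import sys
o=bot.get_obs();q=o["orientation"];M=Ro.from_quat(q[[1,2,3,0]]).as_matrix()
print("t",o["clock"],"tcp",o["ee_pos"].round(4),"ty ang",np.degrees(np.arctan2(M[1,1],M[0,1])).round(2),"tz",M[:,2].round(4),"F",o["wrist_force"].round(1),"T",o["wrist_torque"].round(2),"open",round(float(o["opening"]),4),"qd",np.abs(o["qd"]).max().round(3))
if len(sys.argv)>3: print("shift",toolsh(o,[float(x) for x in sys.argv[1:4]]).round(4))
E
python3 st.py 0.431 0.277 0.03
```

```text
t 1.7667 tcp [0.4305 0.2148 0.1317] ty ang 7.87 tz [ 1.e-04 -1.e-04 -1.e+00] F [ 1.6  0.1 -0.6] T [-0.01 -0.12 -0.06] open 0.0937 qd 1.245
shift [0.0615 0.009  0.1017]
```

Request:
play_rows --pt "-1 0.03 0.004 0 0" --pt "-1 0.03 0.004 0 0" --pt "-1 0.03 0.004 0 0" --pt "-1 0.03 0.004 0 0"

```text
clock: 2.1
ee_pos: [0.4307, 0.2426, 0.1316]
orientation: [-0.0, 0.657, 0.754, -0.0]
wrist_force: [0.9, 0.1, 0.2]
opening: 0.0941
```

```bash
python3 st.py 0.431 0.277 0.03
python3 - <<'E'
from h import *
c=cams.capture("wrist");save(c,"w1.png");P=cloud(c);z=P[...,2];hsv=cv2.cvtColor(c["img"],cv2.COLOR_RGB2HSV)
m=(z>.05)&(z<.068)&(hsv[...,1]<60)&(np.hypot(P[...,0]-.431,P[...,1]-.277)<.08)
rect(P,m,"wrist block")
E
```

```text
t 2.1 tcp [0.4307 0.2426 0.1316] ty ang 7.88 tz [-7.e-04 -5.e-04 -1.e+00] F [0.9 0.1 0.2] T [-0.06 -0.08  0.  ] open 0.0941 qd 0.022
shift [0.0341 0.0051 0.1016]
wrist block 11936 [[0.4312, 0.2759], [0.0501, 0.1098], 8.047] z 0.0603 min [0.399 0.219] max [0.463 0.333]
```

The wrist camera agrees to within 1 mm. Descend and grip.

Request:
play_rows --pt "-1 0.033 0.005 0.04 0" --pt "-1 0.033 0.005 0.08 0" --pt "-1 0.033 0.005 0.104 0" --pt "-1 0.033 0.005 0.104 0" --pt "0.5 0.033 0.005 0.104 0" --pt "0.5 0.033 0.005 0.104 0" --pt "0.5 0.033 0.005 0.104 0" --pt "1 0.033 0.005 0.104 0" --pt "1 0.033 0.005 0.104 0" --pt "1 0.033 0.005 0.104 0" --pt "1 0.033 0.005 0.104 0" --pt "1 0.033 0.005 0.104 0"

```text
clock: 3.15
ee_pos: [0.4314, 0.2766, 0.0283]
orientation: [0.0, 0.657, 0.754, 0.0]
wrist_force: [-0.6, -2.1, 8.2]
opening: 0.0496
```

```bash
python3 st.py 0.662 -0.007 0.19
```

```text
t 3.15 tcp [0.4314 0.2766 0.0283] ty ang 7.89 tz [ 4.e-04 -0.e+00 -1.e+00] F [-0.6 -2.1  8.2] T [-0.49  0.15 -0.  ] open 0.0496 qd 0.003
shift [-0.3126  0.1895 -0.1616]
```

Request:
play_rows --pt "1 0 0 -0.03 0" --pt "1 0 0 -0.07 0" --pt "1 0 0 -0.11 0" --pt "1 0 0 -0.15 0" --pt "1 -0.281 -0.039 -0.162 5.25" --pt "1 -0.281 -0.039 -0.162 5.25" --pt "1 -0.281 -0.039 -0.162 5.25" --pt "1 -0.281 -0.039 -0.162 5.25" --pt "1 -0.281 -0.039 -0.162 5.25" --pt "1 -0.281 -0.039 -0.162 5.25" --pt "1 -0.281 -0.039 -0.162 5.25" --pt "1 -0.281 -0.039 -0.162 5.25" --pt "1 -0.313 0.19 -0.162 5.25" --pt "1 -0.313 0.19 -0.162 5.25" --pt "1 -0.313 0.19 -0.162 5.25" --pt "1 -0.313 0.19 -0.162 5.25" --pt "1 -0.313 0.19 -0.162 5.25" --pt "1 -0.313 0.19 -0.162 5.25" --pt "1 -0.313 0.19 -0.162 5.25" --pt "1 -0.313 0.19 -0.162 5.25"

```text
clock: 4.82
ee_pos: [0.6624, -0.0068, 0.1883]
orientation: [-0.001, 0.69, 0.723, -0.001]
wrist_force: [-1.1, 1.0, -5.8]
opening: 0.05
```

Request:
play_rows --pt "1 0 0 0 0" --pt "1 0 0 0 0" --pt "1 0 0 0 0"

```text
clock: 5.07
ee_pos: [0.6618, -0.0074, 0.1902]
orientation: [0.0, 0.691, 0.723, -0.0]
wrist_force: [-0.0, 0.6, -5.8]
opening: 0.0499
```

```bash
python3 st.py 0.662 -0.007 0.145
python3 - <<'E'
from h import *
for n in("top","side"):
    c=cams.capture(n);save(c,n+"2.png",(250,130,450,280) if n=="top" else (200,60,400,280),2);P=cloud(c);z=P[...,2];hsv=cv2.cvtColor(c["img"],cv2.COLOR_RGB2HSV)
    rect(P,(np.hypot(P[...,0]-.662,P[...,1]+.007)<.075)&(z>.205)&(z<.235),n)
E
```

```text
t 5.0667 tcp [ 0.6618 -0.0074  0.1902] ty ang 2.65 tz [-0.e+00 -4.e-04 -1.e+00] F [-0.   0.6 -5.8] T [-0.04 -0.07  0.  ] open 0.0499 qd 0.005
shift [0.0004 0.0002 0.0452]
top 280 [[0.6587, 0.0333], [0.0497, 0.0287], 3.0342] z 0.2211 min [0.634 0.018] max [0.683 0.048]
side 852 [[0.6619, -0.0044], [0.0769, 0.1152], 2.6658] z 0.2192 min [ 0.624 -0.063] max [0.7   0.054]
```

View pics/side2.png

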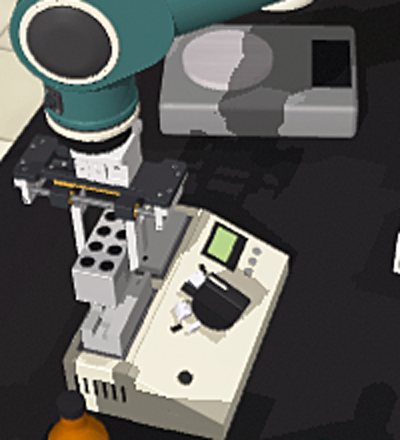

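The block hangs straight above the adaptor. Side view: block (0.662, -0.0044) against adaptor (0.6615, -0.0035), aligned within the play. Lower it.

Request:
play_rows --pt "1 0.0005 0 0.02 0" --pt "1 0.0005 0 0.03 0" --pt "1 0.0005 0 0.035 0" --pt "1 0.0005 0 0.038 0" --pt "1 0.0005 0 0.041 0" --pt "1 0.0005 0 0.043 0" --pt "1 0.0005 0 0.043 0"

```text
clock: 5.75
ee_pos: [0.6625, -0.0068, 0.1469]
orientation: [-0.0, 0.691, 0.723, -0.0]
wrist_force: [-0.4, 0.0, -5.8]
opening: 0.0499
```

```bash
python3 st.py
```

```text
t 5.75 tcp [ 0.6625 -0.0068  0.1469] ty ang 2.65 tz [-1.e-04  0.e+00 -1.e+00] F [-0.4  0.  -5.8] T [-0.02 -0.06 -0.  ] open 0.0499 qd 0.008
```

The lugs are about 6 mm into the notches with no contact force. Continue down and release.

Request:
play_rows --pt "1 0 0 0.002 0" --pt "1 0 0 0.004 0" --pt "1 0 0 0.0055 0" --pt "1 0 0 0.0065 0" --pt "1 0 0 0.0065 0"

```text
clock: 6.17
ee_pos: [0.6627, -0.0068, 0.1432]
orientation: [0.001, 0.691, 0.723, 0.0]
wrist_force: [-15.7, -1.7, 30.1]
opening: 0.0496
```

Request:
play_rows --pt "-1 0 0 0 0" --pt "-1 0 0 0 0" --pt "-1 0 0 0 0" --pt "-1 0 0 0 0" --pt "-1 0 0 0 0" --pt "-1 0 0 -0.04 0" --pt "-1 0 0 -0.08 0" --pt "-1 0 0 -0.1 0" --pt "-1 0 0 -0.1 0"

```text
clock: 6.92
ee_pos: [0.6644, -0.0064, 0.2457]
orientation: [0.002, 0.691, 0.723, 0.002]
wrist_force: [1.2, 0.5, -0.4]
opening: 0.0939
```

```bash
python3 st.py
python3 - <<'E'
from h import *
for n in("top","side","wrist"):
    c=cams.capture(n);P=cloud(c);z=P[...,2];hsv=cv2.cvtColor(c["img"],cv2.COLOR_RGB2HSV)
    if n=="wrist": save(c,"w3.png")
    m=(np.hypot(P[...,0]-.662,P[...,1]+.007)<.075)&(z>.16)&(z<.19)&(hsv[...,2]>60)
    rect(P,m,n)
    if m.sum()>50:
        A=np.c_[P[m][:,:2]-P[m][:,:2].mean(0),np.ones(m.sum())];print("plane",np.linalg.lstsq(A,P[m][:,2],rcond=None)[0].round(4))
E
```

```text
t 6.9167 tcp [ 0.6644 -0.0064  0.2457] ty ang 2.64 tz [ 0.0068  0.     -1.    ] F [ 1.2  0.5 -0.4] T [-0.05 -0.05  0.01] open 0.0939 qd 0.07
top 252 [[0.6604, 0.0327], [0.0326, 0.0522], 88.5803] z 0.1742 min [0.635 0.016] max [0.686 0.049]
plane [0.0439 0.0083 0.1739]
side 659 [[0.6619, -0.0037], [0.053, 0.1141], 3.3328] z 0.1719 min [ 0.634 -0.061] max [0.689 0.053]
plane [ 0.0458 -0.0168  0.1712]
wrist 8009 [[0.6626, -0.0072], [0.0502, 0.1097], 2.7623] z 0.1751 min [ 0.635 -0.063] max [0.69  0.048]
plane [ 0.0015 -0.006   0.175 ]
```

View pics/w3.png

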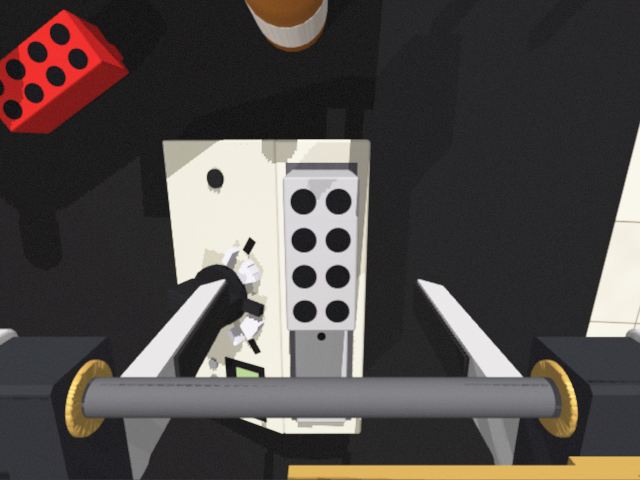

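The wrist view shows the block at (320,250) seated: top at z = 0.175, level, centred at (0.6626, -0.0072). Now go over the knob with the jaws turned across it.

Request:
play_rows --pt "-1 -0.071 -0.117 0 90" --pt "-1 -0.071 -0.117 0 90" --pt "-1 -0.071 -0.117 0 90" --pt "-1 -0.071 -0.117 0 90" --pt "-1 -0.071 -0.117 0 90" --pt "-1 -0.071 -0.117 0.05 90" --pt "-1 -0.071 -0.117 0.05 90" --pt "-1 -0.071 -0.117 0.05 90" --pt "-1 -0.071 -0.117 0.05 90" --pt "-1 -0.071 -0.117 0.05 90" --pt "-1 -0.071 -0.117 0.05 90" --pt "-1 -0.071 -0.117 0.05 90" --pt "-1 -0.071 -0.117 0.05 90" --pt "-1 -0.071 -0.117 0.05 90" --pt "-1 -0.071 -0.117 0.05 90" --pt "-1 -0.071 -0.117 0.05 90"

```text
clock: 8.4
ee_pos: [0.5485, -0.0831, 0.1898]
orientation: [-0.0, 1.0, 0.025, -0.001]
wrist_force: [0.2, 0.2, -0.1]
opening: 0.0938
```

```bash
python3 st.py 0.545 -0.083 0.085
cat > knob.py <<'E'
from h import *
# heater frame -> panel frame (origin: knob axis on panel; X up slope, Y left, Z out)
yaw=np.radians(2.63);H=Ro.from_euler('z',yaw).as_matrix();h0=np.array([.608,-.0795,0])
a=np.radians(25);S=np.array([[np.cos(a),0,-np.sin(a)],[0,1,0],[np.sin(a),0,np.cos(a)]])
p0=h0+H@np.array([-.041,0,.0615]); B=H@S
def topanel(P): return (P-p0)@B
def toworld(p): return p0+B@np.array(p)
def knob(c,tag):
    P=cloud(c);Q=topanel(P);hsv=cv2.cvtColor(c["img"],cv2.COLOR_RGB2HSV)
    r=np.hypot(Q[...,0],Q[...,1])
    print(tag,"axis check: panel z med",np.nanmedian(Q[...,2][(r>.06)&(r<.09)&(abs(Q[...,2])<.008)]).round(4))
    m=(r<.036)&(Q[...,2]>.035)&(Q[...,2]<.085)
    if m.sum()<20: print("no bar");return
    top=np.percentile(Q[...,2][m],90);print("bar top",top.round(4),"pull",(top-.048).round(4))
    m&=abs(Q[...,2]-top)<.004
    q=Q[m][:,:2].astype(np.float32);b=cv2.minAreaRect(q);print("bar rect",b,len(q))
    w=m&(hsv[...,2]>140)
    if w.sum()>3:
        q=Q[w][:,:2];d=np.linalg.svd(q-q.mean(0))[2][0];d*=np.sign(d[0]) ;print("white line",w.sum(),q.mean(0).round(4),"ang",np.arctan2(d[1],d[0]).round(3))
E
python3 - <<'E'
from knob import *
for n in("wrist","top","side"):
    c=cams.capture(n);knob(c,n)
    if n=="wrist": save(c,"w4.png")
print(toworld([0,0,.035]),toworld([0,0,.048]))
E
```

```text
t 8.4 tcp [ 0.5485 -0.0831  0.1898] ty ang -87.18 tz [-1.1e-03  2.0e-04 -1.0e+00] F [ 0.2  0.2 -0.1] T [ 0.08 -0.06  0.03] open 0.0938 qd 0.01
shift [-0.0034 -0.0002  0.1048]
wrist axis check: panel z med 0.0001
bar top 0.0489 pull 0.0009
bar rect ((0.0002469010651111603, -0.001567574217915535), (0.02404743619263172, 0.06242819502949715), 81.05329132080078) 2107
white line 169 [ 0.0142 -0.0045] ang 0.069
top axis check: panel z med -0.0008
bar top 0.0492 pull 0.0012
bar rect ((-0.014874236658215523, 0.009691646322607994), (0.04132470861077309, 0.01977561041712761), 24.012727737426758) 52
white line 4 [-0.0273  0.0123] ang 1.374
side axis check: panel z med -0.0022
bar top 0.0482 pull 0.0002
bar rect ((-8.71419906616211e-05, 0.003723151981830597), (0.028261631727218628, 0.05909545347094536), 81.8809814453125) 121
white line 14 [ 0.0152 -0.0007] ang -0.173
[ 0.55226713 -0.08206006  0.09322077] [ 0.54677888 -0.08231216  0.10500277]
```

View pics/w4.png

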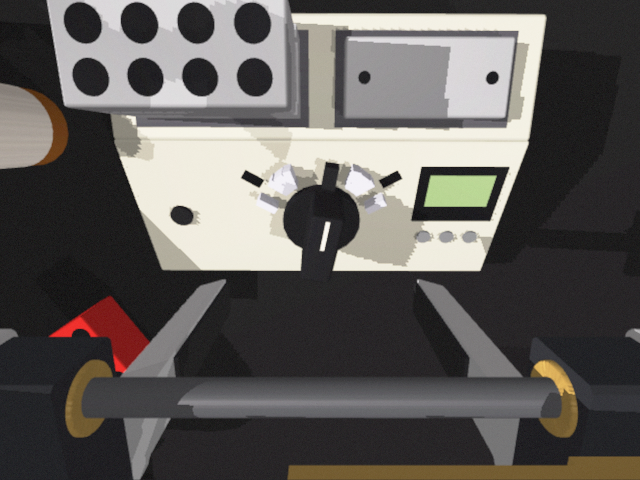

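The wrist view shows the knob at (322,215) in the park slot: bar at -0.16 rad (24 x 62 mm as given), pull ≈ 0, axis about 1.5 mm right of my model. Empty slot marks are at (252,178) and (390,178). Descend and grip the bar.

Request:
play_rows --pt "-1 0.003 0.0005 0.04 7" --pt "-1 0.003 0.0005 0.07 10" --pt "-1 0.003 0.0005 0.1 10" --pt "-1 0.003 0.0005 0.114 10" --pt "-1 0.003 0.0005 0.114 10" --pt "0.2 0.003 0.0005 0.114 10" --pt "0.2 0.003 0.0005 0.114 10" --pt "0.2 0.003 0.0005 0.114 10" --pt "0.2 0.003 0.0005 0.114 10" --pt "1 0.003 0.0005 0.114 10" --pt "1 0.003 0.0005 0.114 10" --pt "1 0.003 0.0005 0.114 10" --pt "1 0.003 0.0005 0.114 10"

```text
clock: 9.63
ee_pos: [0.5519, -0.0835, 0.0765]
orientation: [-0.0, 0.998, -0.064, 0.0]
wrist_force: [0.5, 0.9, 0.7]
opening: 0.0442
```

```bash
sed -i 's/-.0795,0/-.081,0/' knob.py; python3 st.py
python3 - <<'E'
from h import *
from knob import *
o=bot.get_obs();t=o["ee_pos"]+B[:,2]*.0205;print(toolsh(o,t).round(4))
E
```

```text
t 9.6333 tcp [ 0.5519 -0.0835  0.0765] ty ang -97.36 tz [ 1.e-04  0.e+00 -1.e+00] F [0.5 0.9 0.7] T [ 0.04  0.01 -0.01] open 0.0442 qd 0.004
[-0.0085  0.0015 -0.0186]
```

Request:
play_rows --pt "1 0 0 0 0" --pt "1 0 0 0 0" --pt "1 0 0 0 0" --pt "1 0 0 0 0" --pt "1 0 0 0 0"

```text
clock: 10.05
ee_pos: [0.552, -0.0824, 0.0764]
orientation: [-0.001, 0.998, -0.064, -0.0]
wrist_force: [0.3, 5.8, 1.2]
opening: 0.0251
```

Request:
play_rows --pt "1 -0.002 0.0004 -0.0045 0" --pt "1 -0.004 0.0008 -0.009 0" --pt "1 -0.0065 0.0012 -0.014 0" --pt "1 -0.0085 0.0015 -0.0185 0" --pt "1 -0.0085 0.0015 -0.0185 0"

```text
clock: 10.47
ee_pos: [0.5432, -0.0829, 0.0954]
orientation: [-0.0, 0.998, -0.064, 0.0]
wrist_force: [-0.2, 5.6, 2.6]
opening: 0.0249
```

```bash
python3 st.py;python3 - <<'E'
from knob import *
knob(cams.capture("side"),"side")
E
```

```text
t 10.4667 tcp [ 0.5432 -0.0829  0.0954] ty ang -97.31 tz [ 2.e-04  1.e-03 -1.e+00] F [-0.2  5.6  2.6] T [1.75 0.27 0.11] open 0.0249 qd 0.011
side axis check: panel z med -0.0024
bar top 0.074 pull 0.026
bar rect ((-0.003564290702342987, 0.008006690070033073), (0.04304403439164162, 0.041639864444732666), 53.29787063598633) 36
white line 15 [-0.0005  0.0156] ang 1.362
```

Request:
play_rows --pt "0.3 0 0 0 0" --pt "0.3 0 0 0 0" --pt "0.3 0 -0.001 0 0" --pt "0.3 0 -0.001 0 -6" --pt "0.3 0 -0.001 0 -12" --pt "0.3 0 -0.001 0 -18" --pt "0.3 0 -0.001 0 -24" --pt "0.3 0 -0.001 0 -30" --pt "0.3 0 -0.001 0 -36" --pt "0.3 0 -0.001 0 -42" --pt "0.3 0 -0.001 0 -48" --pt "0.3 0 -0.001 0 -54" --pt "0.3 0 -0.001 0 -60" --pt "0.3 0 -0.001 0 -65" --pt "0.3 0 -0.001 0 -70" --pt "0.3 0 -0.001 0 -70"

```text
clock: 11.85
ee_pos: [0.5454, -0.0843, 0.0959]
orientation: [0.002, 0.853, 0.522, 0.001]
wrist_force: [6.8, -5.2, 5.4]
opening: 0.0332
```

```bash
python3 st.py
```

```text
t 11.85 tcp [ 0.5454 -0.0843  0.0959] ty ang -27.09 tz [ 0.0043 -0.0013 -1.    ] F [ 6.8 -5.2  5.4] T [-1.38 -2.1  -0.16] open 0.0332 qd 0.121
```

Request:
play_rows --pt "1 0 0 0 0" --pt "1 0 0 0 0" --pt "1 0 0 0 0" --pt "1 0 0 0 0" --pt "1 0 0 0 0"

```text
clock: 12.27
ee_pos: [0.5456, -0.0844, 0.096]
orientation: [0.002, 0.855, 0.519, 0.002]
wrist_force: [7.3, -7.1, 4.7]
opening: 0.0323
```

```bash
python3 st.py
python3 - <<'E'
from knob import *
o=bot.get_obs();print("tcp panel",topanel(o["ee_pos"]-np.array([0,0,-.019])).round(4))
c=cams.capture("side");knob(c,"side");save(c,"s5.png",(230,140,360,260),4)
c=cams.capture("wrist");knob(c,"wrist");save(c,"w5.png")
E
```

```text
t 12.2667 tcp [ 0.5456 -0.0844  0.096 ] ty ang -27.43 tz [ 0.0048 -0.0016 -1.    ] F [ 7.3 -7.1  4.7] T [-1.71 -2.55 -0.15] open 0.0323 qd 0.002
tcp panel [ 0.0032 -0.0005  0.0576]
side axis check: panel z med -0.0023
bar top 0.0743 pull 0.0263
bar rect ((0.006590565666556358, 0.005341371521353722), (0.02158093824982643, 0.05749639496207237), 65.3412857055664) 31
white line 19 [-0.0043  0.0154] ang -0.35
wrist axis check: panel z med -0.0002
bar top 0.0691 pull 0.0211
bar rect ((0.00023359991610050201, 0.0011693350970745087), (0.06328855454921722, 0.047958292067050934), 22.932029724121094) 5602
white line 729 [0.0103 0.0111] ang -0.466
```

View pics/w5.png

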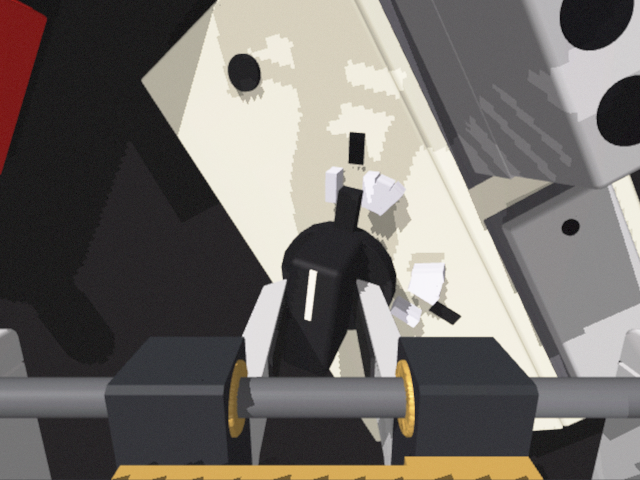

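The wrist view shows the jaws gripping the bar, with the pointer at (348,207) facing the left slot between the teeth at (333,185) and (382,190); slot mark at (357,147). Measure the angle.

```bash
cat > ang.py <<'E'
from knob import *
def angs(c,uv_line,uv_mark,uv_ptr):
    P=cloud(c);Q=topanel(P);g=cv2.cvtColor(c["img"],cv2.COLOR_RGB2GRAY)
    def comp(mask,uv):
        n,l=cv2.connectedComponents(mask.astype(np.uint8));return l==l[uv[1],uv[0]]
    def fit(m,nm):
        q=Q[m];mu=np.nanmean(q,0);d=np.linalg.svd((q-mu)[:,:2],full_matrices=False)[2][0]
        if d@[1,1]<0:d=-d
        print(nm,m.sum(),"mean",mu.round(4),"dir",np.arctan2(d[1],d[0]).round(3),"bearing",np.arctan2(mu[1],mu[0]).round(3))
    fit(comp(g>150,uv_line),"line"); 
    fit(comp((g<70)&(abs(Q[...,2])<.004),uv_mark),"mark")
    Z=Q[...,2];r=np.hypot(Q[...,0],Q[...,1]);b=np.arctan2(Q[...,1],Q[...,0])
    fit((g<70)&(r>.036)&(r<.051)&(b>.3)&(b<1.5)&(Z>.015)&(Z<.045),"pointer")
    fit((g<70)&(r>.036)&(r<.051)&(b>.3)&(b<1.5)&(Z>.003)&(Z<.015),"pointer low")
E
python3 - <<'E'
from ang import *
c=cams.capture("wrist");angs(c,(310,295),(357,147),(348,207))
E
```

```text
Traceback (most recent call last):
  File "ang.py", line 10, in angs
    fit(comp(g>150,uv_line),"line");
    ~~~^^^^^^^^^^^^^^^^^^^^^^^^^^^^
  File "ang.py", line 7, in fit
    q=Q[m];mu=np.nanmean(q,0);d=np.linalg.svd((q-mu)[:,:2],full_matrices=False)[2][0]
                                ~~~~~~~~~~~~~^^^^^^^^^^^^^^^^^^^^^^^^^^^^^^^^^^
numpy.linalg.LinAlgError: SVD did not converge
```

```bash
sed -i 's/q=Q\[m\];mu/q=Q[m];q=q[np.isfinite(q[:,0])]\n        if len(q)<4: print(nm,"none");return\n        mu/' ang.py
python3 - <<'E'
from ang import *
c=cams.capture("wrist");angs(c,(310,295),(357,147),(348,207))
E
```

```text
line 389 mean [0.0105 0.0133 0.0677] dir 0.889 bearing 0.904
mark 436 mean [0.0342 0.0534 0.0011] dir 0.991 bearing 1.001
pointer 765 mean [0.0282 0.034  0.0292] dir 0.94 bearing 0.878
pointer low none
```

The knob is at about 0.89 rad and the slot mark at 1.00. Turn a further 6° or so while gripped.

Request:
play_rows --pt "1 0 0 0 -3" --pt "1 0 0 0 -6" --pt "1 0 0 0 -6" --pt "1 0 0 0 -6"

```text
clock: 12.8
ee_pos: [0.546, -0.0843, 0.0962]
orientation: [0.002, 0.826, 0.563, 0.002]
wrist_force: [8.3, -4.7, 6.0]
opening: 0.0323
```

```bash
python3 st.py
python3 - <<'E'
from ang import *
c=cams.capture("wrist");save(c,"w6.png");g=cv2.cvtColor(c["img"],cv2.COLOR_RGB2GRAY)
angs(c,(310,295),(340,147),(348,207))
o=bot.get_obs();print(toolsh(o,o["ee_pos"]-B[:,2]*.02).round(4))
E
```

```text
t 12.8 tcp [ 0.546  -0.0843  0.0962] ty ang -21.41 tz [ 0.0055 -0.0016 -1.    ] F [ 8.3 -4.7  6. ] T [-1.75 -2.87 -0.18] open 0.0323 qd 0.01
line 387 mean [0.008  0.0147 0.0676] dir 1.054 bearing 1.071
mark 295709 mean [-0.004   0.0376  0.0418] dir -0.285 bearing 1.676
pointer 749 mean [0.0222 0.0381 0.0291] dir 1.132 bearing 1.042
pointer low none
[0.0034 0.0076 0.0182]
```

Request:
play_rows --pt "1 0 0 0 2" --pt "1 0 0 0 2" --pt "1 0 0 0 2"

```text
clock: 13.1
ee_pos: [0.5458, -0.0843, 0.0962]
orientation: [0.002, 0.836, 0.549, 0.002]
wrist_force: [8.3, -6.4, 6.1]
opening: 0.0321
```

```bash
python3 st.py
python3 - <<'E'
from ang import *
c=cams.capture("wrist");angs(c,(310,295),(348,147),(348,207))
o=bot.get_obs();print(toolsh(o,o["ee_pos"]-B[:,2]*.02).round(4))
E
```

```text
t 13.1 tcp [ 0.5458 -0.0843  0.0962] ty ang -23.44 tz [ 0.0053 -0.0016 -1.    ] F [ 8.3 -6.4  6.1] T [-1.69 -2.68 -0.19] open 0.0321 qd 0.007
line 391 mean [0.0087 0.0145 0.0676] dir 1.009 bearing 1.029
mark 295694 mean [-0.0026  0.0375  0.0415] dir -0.318 bearing 1.64
pointer 756 mean [0.0238 0.037  0.029 ] dir 1.069 bearing 0.999
pointer low none
[0.0037 0.0075 0.0182]
```

Request:
play_rows --pt "1 0.0008 0.0015 0.0036 0" --pt "1 0.0015 0.003 0.0072 0" --pt "1 0.0023 0.0046 0.011 0" --pt "1 0.0027 0.0054 0.013 0" --pt "1 0.0027 0.0054 0.013 0"

```text
clock: 13.57
ee_pos: [0.5521, -0.084, 0.0828]
orientation: [0.002, 0.836, 0.549, 0.002]
wrist_force: [11.3, -6.3, -1.0]
opening: 0.0321
```

```bash
python3 st.py
python3 - <<'E'
from ang import *
c=cams.capture("wrist");angs(c,(310,295),(348,147),(348,207));save(c,"w7.png")
E
```

```text
t 13.5667 tcp [ 0.5521 -0.084   0.0828] ty ang -23.42 tz [ 0.0053 -0.0015 -1.    ] F [11.3 -6.3 -1. ] T [-1.8  -3.52 -0.21] open 0.0321 qd 0.005
line 392 mean [0.0087 0.0144 0.0527] dir 1.011 bearing 1.029
mark 295419 mean [0.0029 0.0391 0.0373] dir -0.291 bearing 1.498
pointer 320 mean [0.023  0.0367 0.0155] dir 1.092 bearing 1.01
pointer low 435 mean [0.0244 0.0373 0.0132] dir 1.133 bearing 0.992
```

The knob is at about 5 mm pull, inside the slot, at 1.01 rad. Push home.

Request:
play_rows --pt "1 0.0005 0.001 0.0025 0" --pt "1 0.001 0.0019 0.0045 0" --pt "1 0.0011 0.0022 0.0054 0" --pt "1 0.0011 0.0022 0.0054 0"

```text
clock: 13.95
ee_pos: [0.554, -0.084, 0.0785]
orientation: [0.002, 0.836, 0.549, 0.001]
wrist_force: [-2.9, -6.3, 26.6]
opening: 0.0323
```

```bash
python3 st.py
python3 - <<'E'
from ang import *
c=cams.capture("wrist");angs(c,(310,295),(348,147),(348,207))
E
```

```text
t 13.95 tcp [ 0.554  -0.084   0.0785] ty ang -23.43 tz [ 0.0043 -0.0023 -1.    ] F [-2.9 -6.3 26.6] T [-1.75 -0.09 -0.21] open 0.0323 qd 0.004
line 390 mean [0.0087 0.0144 0.0486] dir 1.014 bearing 1.028
mark 517 mean [0.0342 0.0534 0.0011] dir 0.996 bearing 1.001
pointer none
pointer low 764 mean [0.0238 0.0371 0.0101] dir 1.091 bearing 1.0
```

Line height 48.6 mm is the same as at the start (knob fully in), angle 1.01, upward reaction 27 N as it bottomed. Open slightly, because the teeth are near, and retreat along the knob axis.

Request:
play_rows --pt "0.15 0 0 0 0" --pt "0.15 0 0 0 0" --pt "0.15 0 0 0 0" --pt "0.15 0 0 0 0" --pt "0.15 -0.0017 -0.0035 -0.009 0" --pt "0.15 -0.0037 -0.0075 -0.018 0" --pt "0.15 -0.0055 -0.0113 -0.0275 0" --pt "0.15 -0.0074 -0.015 -0.0364 0" --pt "0.15 -0.011 -0.0225 -0.055 0" --pt "0.15 -0.011 -0.0225 -0.08 0" --pt "0.15 -0.011 -0.0225 -0.11 0" --pt "0.15 -0.011 -0.0225 -0.11 0"

```text
clock: 15.0
ee_pos: [0.5284, -0.0835, 0.1918]
orientation: [0.002, 0.836, 0.549, 0.002]
wrist_force: [2.0, 0.6, 0.6]
opening: 0.0399
```

```bash
python3 st.py
python3 - <<'E'
from ang import *
c=cams.capture("wrist");save(c,"w8.png");knob(c,"wrist")
E
```

```text
t 15.0 tcp [ 0.5284 -0.0835  0.1918] ty ang -23.35 tz [ 0.0057 -0.0013 -1.    ] F [2.  0.6 0.6] T [-0.04 -0.11 -0.02] open 0.0399 qd 0.094
wrist axis check: panel z med -0.0001
bar top 0.0488 pull 0.0008
bar rect ((0.0002910192124545574, -0.0002599358558654785), (0.06244495511054993, 0.02428540773689747), 58.386741638183594) 2368
white line 190 [0.0063 0.0108] ang 0.996
```

View pics/w8.png

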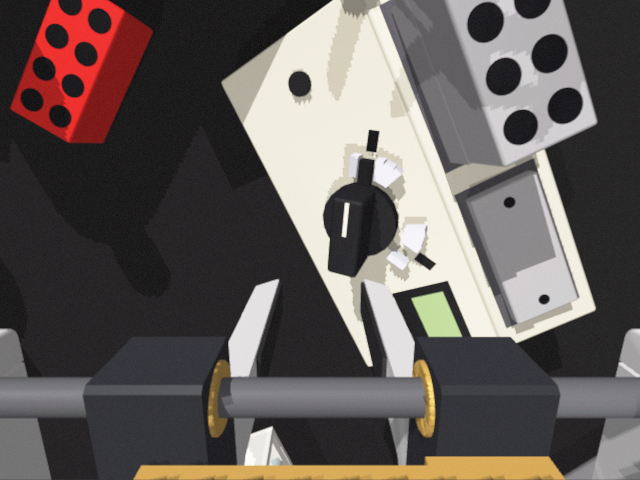

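The pointer at (367,165) sits between the teeth in the left slot. Bar angle is 1.00–1.02, bar height 48.8 mm (48.9 at the start, when in). Back off, then check the block and bystanders.

Request:
play_rows --pt "-1 -0.01 -0.06 -0.06 0" --pt "-1 -0.01 -0.06 -0.1 0" --pt "-1 -0.01 -0.1 -0.1 0" --pt "-1 -0.01 -0.1 -0.1 0" --pt "-1 -0.01 -0.1 -0.1 0" --pt "-1 -0.01 -0.1 -0.1 0" --pt "-1 -0.01 -0.1 -0.1 0" --pt "-1 -0.01 -0.1 -0.1 0"

```text
clock: 15.72
ee_pos: [0.4311, -0.0533, 0.2856]
orientation: [-0.001, 0.836, 0.549, -0.0]
wrist_force: [-0.1, -0.1, -0.3]
opening: 0.0899
```

```bash
python3 st.py
python3 - <<'E'
from h import *
t=dict(np.load("side1.npz"));c=cams.capture("side");P=cloud(c);z=P[...,2]
rect(P,(np.hypot(P[...,0]-.662,P[...,1]+.007)<.08)&(z>.16)&(z<.19),"side block (seated earlier .6619,-.0037, z.172)")
d=np.abs(t["img"].astype(int)-c["img"]).max(2)
for n,b in dict(bottle=(222,255,260,320),jar=(190,337,223,380),rack=(395,140,440,202)).items():
    print(n,"pixels changed",(d[b[1]:b[3],b[0]:b[2]]>40).sum())
c=cams.capture("wrist");P=cloud(c);z=P[...,2];m=(np.hypot(P[...,0]-.662,P[...,1]+.007)<.08)&(z>.165)&(z<.185);rect(P,m,"wrist block")
save(cams.capture("side"),"s9.png",(180,120,460,400),2)
E
```

```text
t 15.7167 tcp [ 0.4311 -0.0533  0.2856] ty ang -23.37 tz [-1.6e-03  9.0e-04 -1.0e+00] F [-0.1 -0.1 -0.3] T [-0.05 -0.09  0.08] open 0.0899 qd 0.008
side block (seated earlier .6619,-.0037, z.172) 837 [[0.6614, -0.0035], [0.052, 0.1161], 2.1636] z 0.1724 min [ 0.634 -0.062] max [0.689 0.055]
bottle pixels changed 0
jar pixels changed 50
rack pixels changed 106
wrist block 11135 [[0.6619, -0.0079], [0.0517, 0.1095], 3.1277] z 0.1753 min [ 0.634 -0.063] max [0.688 0.045]
```

```bash
python3 -c "
from plant import bot
print(bot.close_job())"
```

```text
the job is handed in; nothing more can be done
None
```

The grey tube block is seated on the left-station adaptor, and the knob was pulled out, turned to the left slot and pushed back in. I handed the job in at about 16 s of the 56 s allowed; no verdict was reported.

- **Block:** its top was level at 175 mm in the check just after release and still at that height at the end, the height a seated block should have. The last wrist view put it at (0.662, -0.008), within 1–2 mm of the adaptor centre.
- **Knob:** the white line and bar read 1.00–1.02 rad against the slot at 1.00. The bar stood at 48.8 mm off the panel, against 48.9 mm at the start with the knob in. It bottomed with about 27 N of reaction, within the force limits.
- **Gripper:** open and clear of everything, with no force on the wrist.
- **Bystanders:** the bottle looks unchanged. In the side view 50 pixels differed around the jar and 106 around the rack. I took these as shadow changes because the arm never came down near either, but I did not measure their positions again.
- **Disagreement:** the side camera puts things about 4 mm off in y and 2–3 mm low compared with the other two. I relied on the wrist view for the final numbers.

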